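# Fold out the iron rest and park the iron

## Robot

A 6-joint arm with a two-finger parallel gripper is mounted at the origin on the work surface. World frame = base frame: x ahead of the robot, y to its left, z up, the work surface at z = 0. Lengths are in m, angles in rad, forces in N, time in s.
With the tool pointing down it reaches from about 0.425 to 0.95 m from the base axis. Payload 3.5 kg.
Tool frame: the origin (TCP) lies between the finger pads; the fingertips stand 22 mm ahead of it and the grasp point (between the pads) lies 3 mm ahead of it (ctrl.nose_length is the z of the fingertips in the tool frame, in m); z points along the fingers, y is the line along which they close (so a half turn about z gives the same grasp; the last joint's range is limited). The gripper opens to 85 mm and grips with 20 to 120 N. Pads are 22 mm wide; open, the fingers measure 114 mm over their backs; the gripper's body (76 mm by 85 mm) begins 54 mm behind the grasp point. The pads swing forward as they close: fully open they stand 13 mm farther back than shut.
Start: joints at [1.003, 0.286, 1.577, -0, 1.279, -0.15], TCP at [0.274, 0.617, 0.253] pointing down, gripper open.
Joint ranges: [-2.77, 2.77], [-0.9, 2.22], [0.21, 2.48], [-1.53, 4.67], [0.24, 2.81], [-2.84, 2.84]. Speed limits (rad/s): [2.79, 2.79, 3.14, 3.14, 3.14, 3.14].

## Interface

Orientations are given as a unit quaternion [x, y, z, w].
In Python, from plant import ctrl gives the robot as it stands. The module is installed in compiled form; this text tells all that it offers.
- The arm moves only by the tool send_rows, never from a script. Its argument "rows" is text: rows parted by semicolons, each of 7 numbers parted by spaces: the turn, a rotation vector about the tool's x, y, z in a scale on which 1.0 is 180 degrees, then the shift along the tool's x, y, z in fractions of the full range, 1 being 60 cm, then the opening, from -1 (shut) to 1 (fully open). A call has 1 to 8 rows; each row is the pose to reach, as a shift and turn from the pose commanded when the call began, along the tool's axes at that moment; what a row does not reach only later rows make up. A row lasts 1/8 s, in which the tool goes at most 62.5 mm and 10.7 degrees, less where a joint would pass 70% of its speed; a pose out of reach is approached as far as the arm can. A call with a gripper value outside its range is refused whole. The fingers move at their own pace and stop on an object; "grip_force" is the grip in N (left out, the last holds). Time passes only in rows, so rows that repeat a pose let the fingers close. It gives the time, the measured TCP pose, the force, the opening and the grip force at its end, in the units of the state.
- ctrl.get_state(): the state, without advancing time (a new reading comes with each control period).
- ctrl.read_camera(name): name is "scene" or "side" or "wrist"; returns a dict with "color" (400x640x3 uint8, red, green, blue), "fx", "fy", "cx", "cy" (pixels), "extrinsics" (4x4, takes a point from world to camera coordinates). Camera axes: x right, y down, z forward; pixel columns grow to the right and rows downward; lengths in m; the calibration is good to about 2 mm. A picture is of the moment at which its call begins. There is no depth.
- ctrl.sign_off(): hands the job in; it is judged then, once.
Trained networks look in a picture, given as the dict that the camera call returned (one of the last four; its "shot" number tells which), for a name from the list of things; names that differ only in an ending like _2 or _b are one class to them, and where a whole thing is asked for, a point or a joint stands for the part that bears it (a point fixed in the world has none). Each returns a list of dicts, best first, with "p" (0 to 1); they miss things now and then, are a little off and sometimes report something else, mostly with a low value. They report only what shows in the picture. A call takes as long as a camera call.
- ctrl.look_for(picture, target): "position" ([x, y, z] in m, in the coordinates of the camera as it stood for that picture, good to about 4 mm: the middle of the surface that is visible of it).
The state is a dict: "time": time; "qpos": joint angles; "dq": joint speeds; "joint_efforts": joint torques, N m; "eef_pos": TCP position; "tcp_rot": TCP orientation; "contact_force": force on the tool from outside, world axes, zero at the start; "wrist_torque": the same for the moment, N m; "opening": opening from 0.0 (shut) to 1.0 (fully open); "finger_force": force on a finger pad.
Only numpy, scipy, OpenCV 4.12 (cv2) and the standard library are available. Lean on these libraries where they do the work, as an engineer would, in place of code of your own. Each camera call takes 0.05 s, during which the arm holds its last target. There are 200 camera calls.

## Task

Push the sprung iron rest over its centre until it snaps down onto its stop by itself, and take the fingers off it. Then press down on the open tray with closed fingertips, firmly but gently (about 10 N for half a second, never more than 18), to make sure that it holds, and finally set the iron flat into the tray, gently, lengthwise between the rims, and let go; leave everything else on the bench where it is.

Things in the scene. Friction and masses are not known exactly. Their poses are not given: they have to be found in the camera images.
- rest_foot: The iron rest: white foot plate (300 x 110 x 8 mm) fixed to the bench, carrying a post with a hinged white perforated tray with steel rims (foot, post and tray count as one). Origin: on the bench, under the middle of the tray when it is open. x runs level from the hinge to the open tray's free end, y across the tray, z up.
- under_hinge (a point): Bench point under the hinge axis (119 mm behind the foot's origin); hinge axis along the foot's y, 66 to 94 mm above the bench: the post's height setting varies and is not measured. Stowed, the tray stands up, 234 mm long from the hinge, its floor side facing -x. Push there near the top, towards +x, round the hinge: about 8 N at 190 mm from the hinge.
- under_press (a point): Bench point 169 mm from the hinge along the foot's x, a good place to press. Open, the tray's level floor is 4 mm above the hinge axis (70 to 98 mm above the bench); rims 10 mm high, 4 mm thick on all four sides leave an inside of 222 (x) by 124 mm (y) centred over the foot's origin. The post is cushioned: pressed down, the open tray gives about 1 mm per 8 N.
- rest_tray (a joint): Hinge angle of the tray (rad): 0 stowed, leaning 0.174 rad back past the vertical towards the foot's -x; 1.745 open, level on its stop. A spring holds it at either end; balance at about 0.75, beyond which it snaps to its stop by itself.
- iron: Cordless iron, teal, steel sole, 0.6 to 0.9 kg, on its mat. Origin: underside of the sole, mid-length; x to the nose, z up. Sole 194 mm long (x -98 to +96), 100 wide. Handle: black bar along x, 28 mm wide, x -83 to +67, 90 to 114 mm above the underside; free below it (62 to 90 mm) for x -54 to +38. Centre of mass near x = -10. Fits the tray either way round.
- iron_mat: red mat, 250 x 150 x 5 mm, fixed to the bench, under the iron; origin under its centre
- spray_bottle: bystander: clear spray bottle with blue trigger head, 72 mm wide, 190 mm tall; origin under its centre
- starch_can: bystander: yellow spray can, 60 mm wide, 170 mm tall; origin under its centre
- thread_cone: bystander: small blue thread cone, 42 mm wide, 62 mm tall, standing between rest and iron; origin under its centre
- chalk_puck: bystander: white tailor's chalk puck, 40 mm wide, 16 mm high; origin under its centre
- lint_brush: bystander: flat lint brush with wooden handle, lying; origin under its middle
- steel_cup: bystander: open steel cup, 68 mm wide, 70 mm tall; origin under its centre

How it is judged:
By the outcome, as a careful person would: the job done as asked, in the order asked, and still so for the second after the job is handed in, with the robot touching nothing.
It also fails if it takes over 72 s, if anything falls off the work surface, if the arm or the gripper's body presses on something with over 40 N, if the wrist force passes 120 N, or if a joint passes its speed limit or range.

## Working session

There is one attempt and no reset: what is moved stays moved. The work goes in short steps, Python scripts to look and compute and a tool call to move; the robot and the scene stay as the last step left them, time stands still between calls to the robot, and variables do not carry over. Pictures are saved under pics/ and viewed, at most 10 in all, crops included, and the job is handed in when it is done.

Besides the shell and the picture viewer there is one more tool, called after "Emit:" by a JSON object that holds its "api" and its "payload". send_rows: Moves the arm, as the interface text tells. Its arguments: {"type":"object","properties":{"rows":{"type":"string"},"grip_force":{"type":"number"}},"required":["rows"]}

```bash
mkdir -p pics; ls; cat > h.py <<'E'
import numpy as np,cv2
from plant import ctrl
from scipy.spatial.transform import Rotation as R
def shot(n,save=None):
    p=ctrl.read_camera(n)
    if save: cv2.imwrite('pics/'+save,p['color'][:,:,::-1])
    return p
def world(p,c):
    E=np.array(p['extrinsics']); return E[:3,:3].T@(np.array(c)-E[:3,3])
def pix(p,X):
    E=np.array(p['extrinsics']); c=E[:3,:3]@np.array(X)+E[:3,3]; return np.array([p['fx']*c[0]/c[2]+p['cx'],p['fy']*c[1]/c[2]+p['cy']])
def ray(p,u,v):
    E=np.array(p['extrinsics']); d=E[:3,:3].T@np.array([(u-p['cx'])/p['fx'],(v-p['cy'])/p['fy'],1]); return -E[:3,:3].T@E[:3,3],d
def atz(p,u,v,z):
    o,d=ray(p,u,v); return o+d*(z-o[2])/d[2]
def tri(l):
    A=np.zeros((3,3));b=np.zeros(3)
    for p,u,v in l:
        o,d=ray(p,u,v); d=d/np.linalg.norm(d); M=np.eye(3)-np.outer(d,d);A+=M;b+=M@o
    return np.linalg.solve(A,b)
def totool(dw):
    s=ctrl.get_state(); return R.from_quat(s['tcp_rot']).inv().apply(dw)*1000
E
python3 - <<'E'
from h import *
np.set_printoptions(precision=3,suppress=True)
s=ctrl.get_state();print(s)
for n in ['scene','side','wrist']:
    p=shot(n,n+'0.png'); print(n,p['fx'],p['cx'],p['cy'],np.array(p['extrinsics']).tolist())
    for t in ['rest_foot','under_hinge','under_press','rest_tray','iron','iron_mat','thread_cone','spray_bottle','starch_can','steel_cup','chalk_puck','lint_brush']:
        try:
            r=ctrl.look_for(p,t)
            print(t,[(np.round(world(p,q['position']),3),round(q['p'],2)) for q in r[:2]])
        except Exception as e: print(t,e)
a=cv2.imread('pics/scene0.png');b=cv2.imread('pics/side0.png');cv2.imwrite('pics/both0.png',np.vstack([a,b])[:, :])
E
```

```text
pics
{'time': 0.0, 'qpos': array([ 1.003,  0.287,  1.578,  0.   ,  1.279, -0.15 ]), 'dq': array([ 0.001, -0.001, -0.   , -0.001,  0.   , -0.001]), 'joint_efforts': array([ -0.   , -40.599, -29.262,  -0.   ,   0.006,  -0.   ]), 'eef_pos': array([0.274, 0.616, 0.252]), 'tcp_rot': array([ 0.207,  0.978, -0.001, -0.   ]), 'contact_force': array([0.211, 0.005, 0.199]), 'wrist_torque': array([0.058, 0.023, 0.03 ]), 'finger_force': 0.0, 'opening': 1.0010933223239524}
scene 372.50428065141773 310.7190678019291 197.48140968569206 [[-0.27450316674479835, 0.9614493593885717, 0.016221614543043276, 0.17645254895418183], [0.5297062104568517, 0.16527253277935164, -0.83192326600002, -0.23777606348310845], [-0.8025330784774666, -0.2197728810385934, -0.5546535303317535, 1.5913235658099443], [0.0, 0.0, 0.0, 1.0]]
rest_foot [(array([0.435, 0.163, 0.103]), 0.86)]
under_hinge [(array([0.434, 0.162, 0.109]), 0.67)]
under_press [(array([0.436, 0.159, 0.104]), 0.9)]
rest_tray [(array([0.418, 0.14 , 0.203]), 0.77), (array([ 0.611, -0.218,  0.061]), 0.72)]
iron [(array([ 0.605, -0.219,  0.057]), 0.83)]
iron_ma
[... 1370 characters left out ...]
ay([ 0.468, -0.021,  0.018]), 0.61)]
lint_brush [(array([ 0.775, -0.164,  0.017]), 0.64), (array([0.532, 0.473, 0.053]), 0.52)]
wrist 345.2151073788591 320.3003761568211 199.7605621071248 [[0.40615425960359247, 0.9138034941633661, -0.0013753038507701818, -0.6737978065438281], [0.8807407844604921, -0.39105694875521657, 0.26715189203555867, -0.034625885415616744], [0.2435865102869542, -0.1097161651038, -0.963653451776696, 0.3777687787489321], [0.0, 0.0, 0.0, 1.0]]
rest_foot []
under_hinge []
under_press []
rest_tray []
iron []
iron_mat []
thread_cone []
spray_bottle [(array([0.484, 0.508, 0.001]), 0.68)]
starch_can []
steel_cup [(array([0.482, 0.51 , 0.   ]), 0.46)]
chalk_puck []
lint_brush []
```

```bash
python3 - <<'E'
import cv2
for n in ['scene','side']:
    a=cv2.imread(f'pics/{n}0.png'); cv2.imwrite(f'pics/{n}0b.png',cv2.resize(a,(800,500),interpolation=cv2.INTER_CUBIC))
E
```

```text
(no output)
```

View pics/scene0b.png

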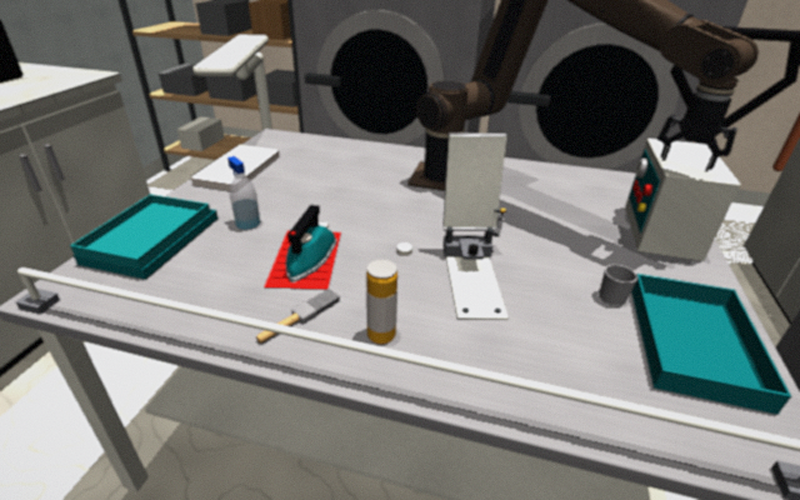

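View pics/side0b.png

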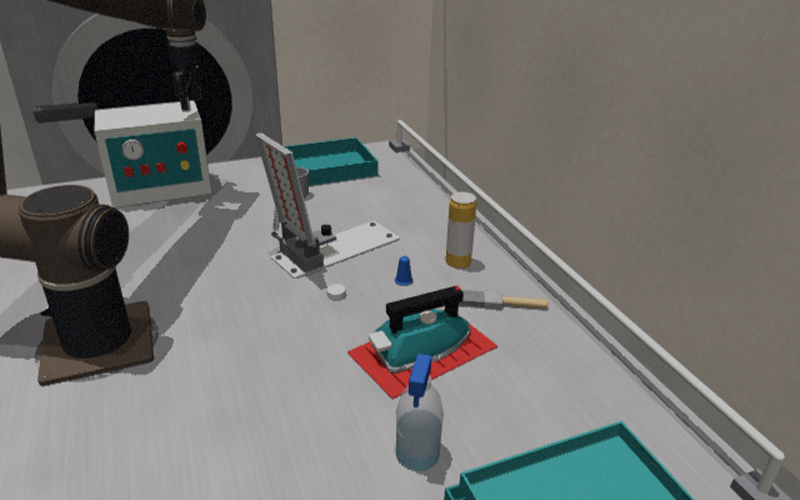

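The scene view shows the white tray standing at (475,180), its foot running to (480,317), and the iron at (310,250). The side view shows the perforated floor side facing the base, the iron at (425,330), the cone at (404,270) and the puck at (336,292). Next I'll enlarge the rest.

```bash
python3 - <<'E'
import cv2,numpy as np
a=cv2.imread('pics/scene0.png')[95:265,340:425];b=cv2.imread('pics/side0.png')[95:265,200:335]
f=lambda x:cv2.resize(x,None,fx=3.5,fy=3.5,interpolation=cv2.INTER_CUBIC)
cv2.imwrite('pics/crop1.png',np.hstack([f(a),f(b)]))
E
```

```text
(no output)
```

View pics/crop1.png

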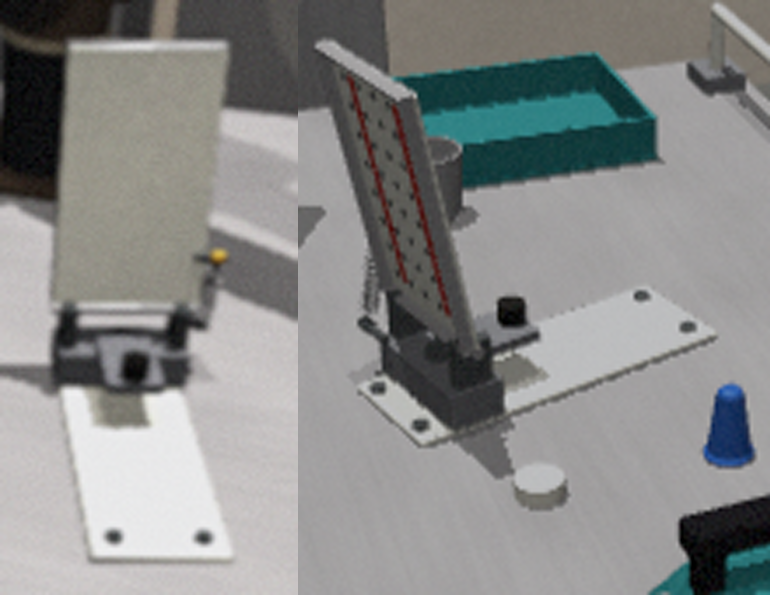

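```bash
python3 - <<'E'
from h import *
from scipy.optimize import least_squares
np.set_printoptions(precision=4,suppress=True)
sc=shot('scene');sd=shot('side')
S=lambda u,v:(340+u/3.5-.36,95+v/3.5-.36); D=lambda u,v:(200+(u-297.5)/3.5-.36,95+v/3.5-.36)
L=[(sd,D(360,390),'f',(-150,55)),(sd,D(423,445),'f',(-150,-55)),(sd,D(716,334),'f',(150,-55)),(sd,D(647,288),'f',(150,55)),
(sc,S(232,558),'f',(150,55)),(sc,S(92,560),'f',(150,-55)),
(sc,S(70,42),'t',(234,-66,0)),(sc,S(228,42),'t',(234,66,0)),(sd,D(318,45),'t',(234,66,14)),(sd,D(406,103),'t',(234,-66,14)),(sd,D(417,96),'t',(234,-66,0))]
c,s=np.cos(1.745),np.sin(1.745)
def pt(v,k,a):
    x,y,yaw,h,d=v # x,y: hinge point on bench; d: plate centre ahead of hinge
    if k=='f': l=np.array([a[0]/1e3+d,a[1]/1e3,.008])
    else: l=np.array([a[0]*c-a[2]*s,a[1],a[0]*s+a[2]*c])/1e3+[0,0,h]
    return R.from_euler('z',yaw).apply(l)+[x,y,0]
f=lambda v:np.concatenate([pix(p,pt(v,k,a))-q for p,q,k,a in L])
r=least_squares(f,[.43,.15,0,.08,.06],loss='soft_l1');v=r.x
print(v,np.linalg.norm(v[:2]));print(f(v).reshape(-1,2))
for n in [0,119,169]: print(n,R.from_euler('z',v[2]).apply([n/1e3,0,0])+[v[0],v[1],0])
w=R.from_euler('z',v[2]);
for d in [190,234]: print(d,pt(v,'t',(d,0,4)))
E
```

```text
[0.4387 0.1478 0.2877 0.0757 0.097 ] 0.4629565042373474
[[-0.8374 -1.8096]
 [ 0.2199 -0.7163]
 [ 1.2259 -1.007 ]
 [-0.0647 -1.5848]
 [ 0.2129 -0.6302]
 [-0.7454 -1.4345]
 [-1.3101  0.73  ]
 [-0.6825  1.2943]
 [-0.6927 -0.036 ]
 [-0.8982 -0.7491]
 [ 0.7919 -0.924 ]]
0 [0.4387 0.1478 0.    ]
119 [0.5528 0.1815 0.    ]
169 [0.6008 0.1957 0.    ]
190 [0.4034 0.1373 0.2622]
234 [0.3961 0.1352 0.3055]
```

```bash
cat >> h.py <<'E'
def plan(target,Rt=None):
    """tool-frame rotvec deg + shift mm from present pose to world target"""
    s=ctrl.get_state(); R0=R.from_quat(s['tcp_rot']); sh=R0.inv().apply(np.array(target)-s['eef_pos'])*1000
    rv=np.zeros(3) if Rt is None else np.degrees((R0.inv()*Rt).as_rotvec())
    print('rv',np.round(rv,1),'shift',np.round(sh,1))
def orient(yaw_y,tilt=0):
    """tool y heading yaw_y deg, z down, tilted: tips swing out toward heading yaw_y-90 by tilt deg"""
    h=np.radians(yaw_y);y=np.array([np.cos(h),np.sin(h),0]);f=np.array([np.sin(h),-np.cos(h),0]);t=np.radians(tilt)
    z=np.array([0,0,-np.cos(t)])+f*np.sin(t); x=np.cross(y,z); return R.from_matrix(np.c_[x,y,z])
E
python3 - <<'E'
from h import *
plan([.36,.1245,.42],orient(106.5)); plan([.36,.1245,.42],orient(106.5,25))
E
```

```text
rv [ -0.    0.  -40.4] shift [-278.6 -415.1 -166.7]
rv [ -8.8 -23.9 -39.8] shift [-278.6 -415.1 -166.7]
```

The rows are not in the units I measure in: shifts go in shares of 60 cm and turns go in shares of 180 degrees. I convert before sending: -340 mm / 600 = -0.5667, -280 mm / 600 = -0.4667, -40 degrees / 180 = -0.2222.

Emit:
{"api": "send_rows", "payload": {"rows": "0 0 0 0 0 -0.1 -1;0 0 0 0 0 -0.2 -1;0 0 -0.0556 -0.05 -0.0833 -0.2783 -1;0 0 -0.1111 -0.1167 -0.1667 -0.2783 -1;0 0 -0.1667 -0.1833 -0.2667 -0.2783 -1;0 0 -0.2222 -0.25 -0.3667 -0.2783 -1;0 0 -0.2222 -0.3167 -0.4667 -0.2783 -1;0 0 -0.2222 -0.3833 -0.5667 -0.2783 -1"}}

```text
time: 3.05
eef_pos: [0.3373, 0.2609, 0.4206]
tcp_rot: [-0.14, 0.99, 0.0, 0.001]
contact_force: [1.3, -1.3, 0.3]
opening: -0.001
finger_force: 0.0
```

To row units: -75 mm / 600 = -0.125, -55 mm / 600 = -0.0917.

Emit:
{"api": "send_rows", "payload": {"rows": "0 0 0 -0.0583 -0.0917 0 -1;0 0 0 -0.0817 -0.125 0 -1;0 0 0 -0.0817 -0.125 0 -1;0 0 0 -0.0817 -0.125 0 -1"}}

```text
time: 3.55
eef_pos: [0.4049, 0.2047, 0.4204]
tcp_rot: [-0.14, 0.99, 0.0, -0.0]
contact_force: [-0.2, 0.1, -0.0]
opening: -0.0
finger_force: 0.0
```

```bash
python3 - <<'E'
from h import *
plan([.36,.1245,.42]);plan([.36,.1245,.287]);print(ctrl.get_state()['qpos'])
E
```

```text
rv [0. 0. 0.] shift [ 65.4 -64.6   0.4]
rv [0. 0. 0.] shift [ 65.4 -64.7 133.4]
[ 2.43560642e-01 -2.98515332e-01  1.86127635e+00  4.73122303e-04
  1.57893876e+00 -1.60792524e+00]
```

To row units: 133 mm / 600 = 0.2217, 100 mm / 600 = 0.1667.

Emit:
{"api": "send_rows", "payload": {"rows": "0 0 0 0.0583 -0.0583 0 -1;0 0 0 0.1083 -0.1083 0 -1;0 0 0 0.1083 -0.1083 0 -1;0 0 0 0.1083 -0.1083 0.0833 -1;0 0 0 0.1083 -0.1083 0.1667 -1;0 0 0 0.1083 -0.1083 0.2217 -1;0 0 0 0.1083 -0.1083 0.2217 -1"}}

```text
time: 4.42
eef_pos: [0.3592, 0.125, 0.2846]
tcp_rot: [-0.141, 0.99, 0.0, -0.003]
contact_force: [0.0, -0.7, 0.9]
opening: 0.001
finger_force: 0.0
```

```bash
python3 - <<'E'
from h import *
s=ctrl.get_state();print(s['qpos'],s['contact_force']);plan([.36,.1245,.287],orient(106.5))
shot('side','s1.png')
a=cv2.imread('pics/s1.png')[40:240,130:380];cv2.imwrite('pics/s1c.png',cv2.resize(a,None,fx=3,fy=3))
E
```

```text
[ 6.59427345e-02 -4.43708071e-01  2.20485492e+00  4.94759816e-04
  1.38663531e+00 -1.78746772e+00] [ 0.00636982 -0.66688729  0.87333715]
rv [ 0.1 -0.3 -0.3] shift [-0.6 -0.6 -2.4]
```

View pics/s1c.png

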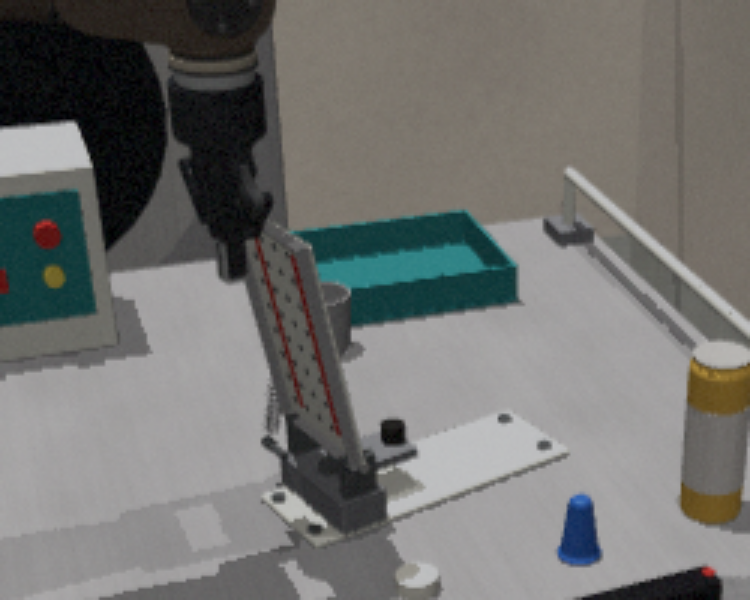

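The side view shows the closed fingertips at crop (230,275), just behind the tray's top edge at (255,240) and clear of it. Now I'll push.

To row units: -120 mm / 600 = -0.2, -105 mm / 600 = -0.175.

Emit:
{"api": "send_rows", "payload": {"rows": "0 0 0 -0.025 0 -0.0033 -1;0 0 0 -0.05 0 -0.0067 -1;0 0 0 -0.075 0 -0.0083 -1;0 0 0 -0.1 0 -0.0083 -1;0 0 0 -0.125 0 -0.0083 -1;0 0 0 -0.15 0 -0.0067 -1;0 0 0 -0.175 0 -0.0033 -1;0 0 0 -0.2 0 0.0017 -1"}}

```text
time: 5.48
eef_pos: [0.4775, 0.1581, 0.29]
tcp_rot: [-0.14, 0.99, 0.0, 0.002]
contact_force: [-2.4, -1.3, 2.5]
opening: -0.0
finger_force: 1.5
```

To row units: -80 mm / 600 = -0.1333, -70 mm / 600 = -0.1167.

Emit:
{"api": "send_rows", "payload": {"rows": "0 0 0 -0.025 0 0.0067 -1;0 0 0 -0.05 0 0.015 -1;0 0 0 -0.075 0 0.0267 -1;0 0 0 -0.1 0 0.04 -1;0 0 0 -0.1167 0 0.0533 -1;0 0 0 -0.1333 0 0.0633 -1"}}

```text
time: 6.22
eef_pos: [0.5542, 0.1798, 0.2492]
tcp_rot: [-0.14, 0.99, 0.0, 0.001]
contact_force: [0.3, -0.4, 1.2]
opening: -0.001
finger_force: 0.0
```

```bash
python3 - <<'E'
from h import *
print(ctrl.get_state()['contact_force'])
sc=shot('scene','sc2.png');shot('side','s2.png')
a=cv2.imread('pics/s2.png')[60:240,150:400];b=cv2.imread('pics/sc2.png')[110:290,300:470]
cv2.imwrite('pics/c2.png',np.hstack([cv2.resize(x,None,fx=1.9,fy=1.9) for x in(a,b)]))
E
```

```text
[ 0.33298279 -0.35180557  1.15430152]
```

View pics/c2.png

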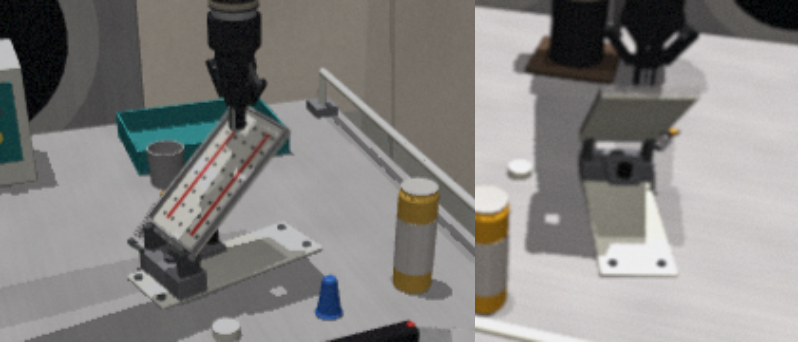

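The tray stands at about 45° just ahead of the fingertips, contact force is near zero, and it may already be falling. I'll raise the tool and wait.

To row units: -60 mm / 600 = -0.1, -46 mm / 600 = -0.0767.

Emit:
{"api": "send_rows", "payload": {"rows": "0 0 0 0 0 0 -1;0 0 0 0 0 -0.05 -1;0 0 0 0 0 -0.1 -1;0 0 0 0 0 -0.1 -1;0 0 0 -0.0767 0 -0.1 -1;0 0 0 -0.0767 0 -0.1 -1"}}

```text
time: 7.08
eef_pos: [0.5979, 0.1918, 0.3054]
tcp_rot: [-0.14, 0.99, -0.0, -0.002]
contact_force: [-0.2, -0.2, 0.0]
opening: 0.004
finger_force: 0.0
```

```bash
python3 - <<'E'
from h import *
print(ctrl.get_state()['contact_force'])
sc=shot('scene','sc3.png');shot('side','s3.png')
a=cv2.imread('pics/s3.png')[60:320,180:430];b=cv2.imread('pics/sc3.png')[110:290,200:470]
cv2.imwrite('pics/c3.png',np.hstack([cv2.resize(a,(500,520)),cv2.resize(b[:,:],(300,200)).repeat(1,0) if 0 else cv2.copyMakeBorder(cv2.resize(b,(300,200)),0,320,0,0,cv2.BORDER_CONSTANT)]))
for n,p in(('scene',sc),):
  print([(np.round(world(p,q['position']),3),round(q['p'],2)) for q in ctrl.look_for(p,'rest_tray')])
E
```

```text
[-0.24004887 -0.1541236   0.0399931 ]
[(array([0.561, 0.184, 0.083]), 0.93)]
```

View pics/c3.png

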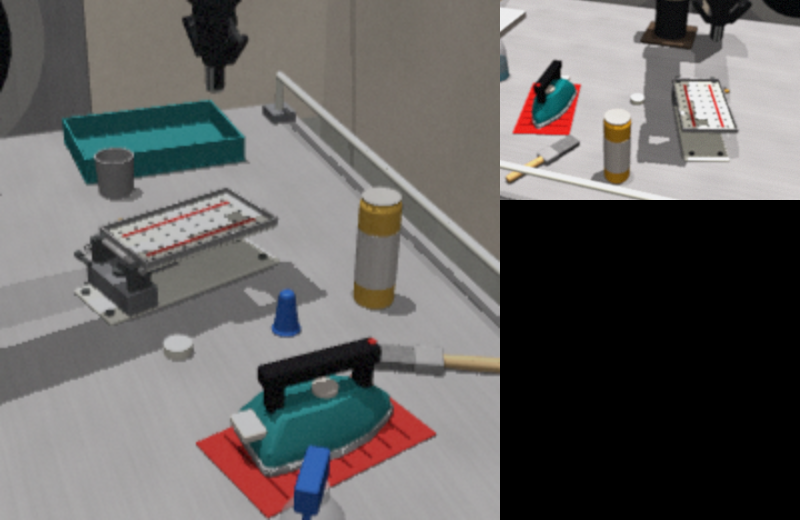

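The tray is open and level, and the fingers are off it. The wrist camera gives its height and pose.

```bash
python3 - <<'E'
from h import *
p=shot('wrist','w3.png')
import pickle;pickle.dump({k:p[k] for k in('fx','fy','cx','cy','extrinsics')},open('w3.pkl','wb'))
a=cv2.imread('pics/w3.png');b=cv2.imread('pics/s3.png')[140:230,200:320]
c=cv2.resize(b,(640,480),interpolation=cv2.INTER_CUBIC)[:,:]
cv2.imwrite('pics/c4.png',np.vstack([cv2.resize(a,(480,300)),cv2.resize(b,(400,300),interpolation=cv2.INTER_CUBIC)[:, :].copy() if 0 else cv2.copyMakeBorder(cv2.resize(b,(400,300),interpolation=cv2.INTER_CUBIC),0,0,0,80,cv2.BORDER_CONSTANT)]))
E
```

```text
(no output)
```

View pics/c4.png

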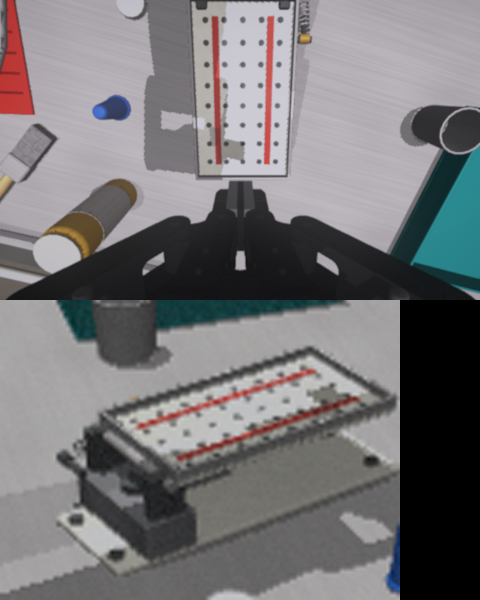

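```bash
python3 - <<'E'
from h import *
import pickle
from scipy.optimize import least_squares
np.set_printoptions(precision=4,suppress=True)
w=pickle.load(open('w3.pkl','rb'));sd=shot('side')
W=lambda u,v:(u*4/3+.17,v*4/3+.17);D=lambda u,v:(200+u/3.333-.35,140+(v-300)/3.333-.35)
L=[(w,W(196,178),(234,-66)),(w,W(288,176),(234,66)),(w,W(190,2),(4,-66)),(w,W(296,1),(4,66)),
(sd,D(100,415),(4,66)),(sd,D(312,348),(234,66)),(sd,D(397,398),(234,-66)),(sd,D(165,487),(4,-66))]
def res(L):
  f=lambda v:np.concatenate([pix(p,R.from_euler('z',v[2]).apply([a[0]/1e3,a[1]/1e3,v[3]])+[v[0],v[1],0])-q for p,q,a in L])
  for i in range(2):
    r=least_squares(f,[.44,.15,.29,.09],loss='soft_l1')
  return r.x,f(r.x).reshape(-1,2)
for l in (L,L[:4],L[4:]):
    v,e=res(l);print(v,v[3]-.01);print(e.round(1).tolist())
v,_=res(L)
for n in(119,169):print(R.from_euler('z',v[2]).apply([n/1e3,0,0])[:2]+v[:2])
plan([*(R.from_euler('z',v[2]).apply([.169,0,0])[:2]+v[:2]),.11])
E
```

```text
[0.4393 0.1491 0.2812 0.0747] 0.0647395983240485
[[1.6, -0.2], [0.2, 2.3], [-1.7, -1.3], [1.6, -0.2], [0.9, 2.8], [1.2, 2.6], [1.2, 3.5], [5.1, -0.1]]
[0.4393 0.1485 0.2836 0.0715] 0.06152087024346089
[[2.2, -1.3], [-0.3, 0.9], [-1.6, -0.3], [0.3, 0.4]]
[0.4257 0.1309 0.2617 0.0955] 0.08545900391838951
[[-2.4, 0.0], [0.2, 0.1], [-0.1, 1.5], [1.2, -2.4]]
[0.5537 0.1821]
[0.6017 0.196 ]
rv [0. 0. 0.] shift [ -6.2   2.6 198.3]
```

To row units: 190 mm / 600 = 0.3167, 182 mm / 600 = 0.3033.

Emit:
{"api": "send_rows", "payload": {"rows": "0 0 0 -0.005 0.0017 0.0833 -1;0 0 0 -0.01 0.0042 0.1667 -1;0 0 0 -0.01 0.0042 0.25 -1;0 0 0 -0.01 0.0042 0.2833 -1;0 0 0 -0.01 0.0042 0.3033 -1;0 0 0 -0.01 0.0042 0.3167 -1;0 0 0 -0.01 0.0042 0.3167 -1;0 0 0 -0.01 0.0042 0.3167 -1"}}

```text
time: 8.32
eef_pos: [0.6032, 0.1961, 0.1198]
tcp_rot: [-0.14, 0.99, 0.0, 0.001]
contact_force: [-0.4, 0.1, -0.4]
opening: 0.005
finger_force: 0.0
```

```bash
python3 - <<'E'
from h import *
print(ctrl.get_state()['eef_pos'],ctrl.get_state()['contact_force'])
for n in('side','scene'):
  p=shot(n)
  print([(np.round(world(p,q['position']),3),round(q['p'],2)) for q in ctrl.look_for(p,'rest_tray')])
a=p['color'];s=shot('side','s5.png');a=cv2.imread('pics/s5.png')[120:240,200:340];cv2.imwrite('pics/c5.png',cv2.resize(a,(700,600),interpolation=cv2.INTER_CUBIC))
E
```

```text
[0.60324055 0.19611677 0.11984912] [-0.43294069  0.08861442 -0.36260334]
[(array([0.543, 0.179, 0.079]), 0.86), (array([ 0.559, -0.244,  0.062]), 0.67)]
[(array([0.593, 0.18 , 0.08 ]), 0.63)]
```

View pics/c5.png

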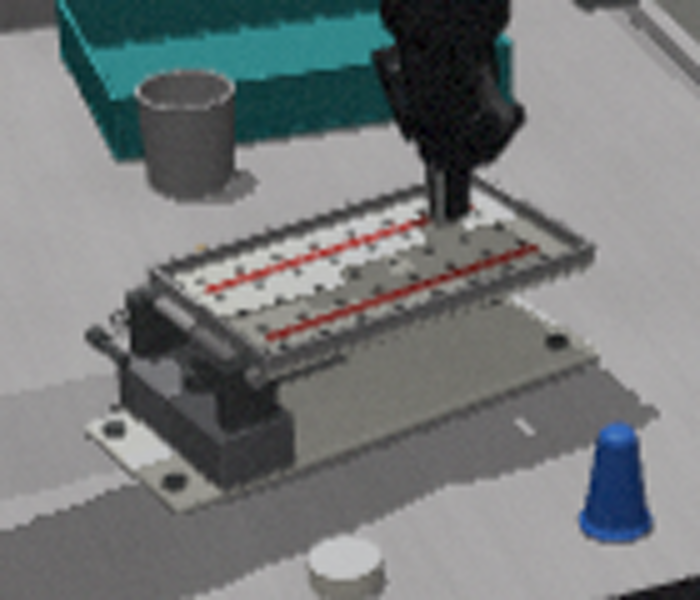

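```bash
python3 - <<'E'
from h import *
s=shot('side')
for z in(.07,.075,.08,.085,.09,.098):
    print(z,(pix(s,[.6032,.1961,z])-[200,120]+.4)*5)
for d in [60,119,169,200]:
  for z in(.07,.08):
    X=R.from_euler('z',.284).apply([d/1e3,0,z])+[.439,.148,0]; print(d,z,(pix(s,X)-[200,120]+.4)*5)
E
```

```text
0.07 [452.39822615 259.19615775]
0.075 [452.31578729 251.89236208]
0.08 [452.23307327 244.56418909]
0.085 [452.15008273 237.21151655]
0.09 [452.06681427 229.83422139]
0.098 [451.93300317 217.97902455]
60 0.07 [296.18070245 312.08286441]
60 0.08 [295.46638149 297.04264125]
119 0.07 [380.75792174 283.53460594]
119 0.08 [380.34613672 268.71305835]
169 0.07 [449.71143206 260.25998599]
169 0.08 [449.53717119 245.6197643 ]
200 0.07 [491.26896823 246.23262385]
200 0.08 [491.23390262 231.70300634]
```

Tray centreline against the tip puts the floor at z ≈ 0.080, so contact should come at TCP z ≈ 0.102.

To row units: 12 mm / 600 = 0.02, 10 mm / 600 = 0.0167.

Emit:
{"api": "send_rows", "payload": {"rows": "0 0 0 0 0 0.0083 -1;0 0 0 0 0 0.0167 -1;0 0 0 0 0 0.02 -1;0 0 0 0 0 0.02 -1"}}

```text
time: 9.12
eef_pos: [0.6021, 0.1959, 0.1058]
tcp_rot: [-0.14, 0.99, -0.0, -0.0]
contact_force: [-0.2, 0.2, 0.4]
opening: -0.002
finger_force: 0.0
```

To row units: 2 mm / 600 = 0.0033, 1 mm / 600 = 0.0017.

Emit:
{"api": "send_rows", "payload": {"rows": "0 0 0 0 0 0.0017 -1;0 0 0 0 0 0.0033 -1;0 0 0 0 0 0.0033 -1"}}

```text
time: 9.5
eef_pos: [0.6023, 0.1959, 0.1043]
tcp_rot: [-0.14, 0.99, -0.0, -0.0]
contact_force: [0.5, -0.1, -0.4]
opening: -0.001
finger_force: 0.0
```

To row units: 1.5 mm / 600 = 0.0025, 1 mm / 600 = 0.0017.

Emit:
{"api": "send_rows", "payload": {"rows": "0 0 0 0 0 0.0017 -1;0 0 0 0 0 0.0025 -1;0 0 0 0 0 0.0025 -1"}}

```text
time: 9.88
eef_pos: [0.6023, 0.1959, 0.1027]
tcp_rot: [-0.14, 0.99, -0.0, -0.0]
contact_force: [0.5, -0.3, 0.3]
opening: 0.001
finger_force: 0.0
```

To row units: 1.5 mm / 600 = 0.0025, 1 mm / 600 = 0.0017.

Emit:
{"api": "send_rows", "payload": {"rows": "0 0 0 0 0 0.0017 -1;0 0 0 0 0 0.0025 -1;0 0 0 0 0 0.0025 -1"}}

```text
time: 10.25
eef_pos: [0.6025, 0.196, 0.1017]
tcp_rot: [-0.14, 0.99, -0.0, 0.0]
contact_force: [-1.9, -0.2, 2.2]
opening: -0.0
finger_force: 1.0
```

To row units: 0.8 mm / 600 = 0.0013, 0.5 mm / 600 = 0.0008.

Emit:
{"api": "send_rows", "payload": {"rows": "0 0 0 0 0 0.0008 -1;0 0 0 0 0 0.0013 -1;0 0 0 0 0 0.0013 -1"}}

```text
time: 10.62
eef_pos: [0.6025, 0.196, 0.101]
tcp_rot: [-0.14, 0.99, -0.0, 0.0]
contact_force: [-2.4, -0.5, 5.0]
opening: 0.001
finger_force: 2.4
```

To row units: 1.3 mm / 600 = 0.0022, 0.7 mm / 600 = 0.0012.

Emit:
{"api": "send_rows", "payload": {"rows": "0 0 0 0 0 0.0012 -1;0 0 0 0 0 0.0022 -1;0 0 0 0 0 0.0022 -1;0 0 0 0 0 0.0022 -1"}}

```text
time: 11.12
eef_pos: [0.6025, 0.196, 0.1003]
tcp_rot: [-0.14, 0.99, -0.0, 0.0]
contact_force: [-2.6, -1.4, 7.5]
opening: -0.002
finger_force: 3.8
```

To row units: 1.4 mm / 600 = 0.0023, 0.7 mm / 600 = 0.0012.

Emit:
{"api": "send_rows", "payload": {"rows": "0 0 0 0 0 0.0012 -1;0 0 0 0 0 0.0023 -1;0 0 0 0 0 0.0023 -1;0 0 0 0 0 0.0023 -1;0 0 0 0 0 0.0023 -1;0 0 0 0 0 0.0023 -1;0 0 0 0 0 0.0023 -1;0 0 0 0 0 0.0023 -1"}}

```text
time: 12.12
eef_pos: [0.6026, 0.196, 0.0995]
tcp_rot: [-0.14, 0.99, -0.0, -0.0]
contact_force: [-4.6, -0.5, 10.2]
opening: 0.001
finger_force: 5.1
```

To row units: 0.4 mm / 600 = 0.0007.

Emit:
{"api": "send_rows", "payload": {"rows": "0 0 0 0 0 0.0007 -1;0 0 0 0 0 0.0007 -1;0 0 0 0 0 0.0007 -1;0 0 0 0 0 0.0007 -1;0 0 0 0 0 0.0007 -1;0 0 0 0 0 0.0007 -1"}}

```text
time: 12.88
eef_pos: [0.6026, 0.196, 0.0994]
tcp_rot: [-0.14, 0.99, -0.0, -0.0]
contact_force: [-4.5, -1.7, 10.6]
opening: -0.001
finger_force: 5.5
```

To row units: -250 mm / 600 = -0.4167, -200 mm / 600 = -0.3333.

Emit:
{"api": "send_rows", "payload": {"rows": "0 0 0 0 0 -0.0083 -1;0 0 0 0 0 -0.05 -1;0 0 0 0 0 -0.1333 -1;0 0 0 0 0 -0.2333 0;0 0 0 0 0 -0.3333 1;0 0 0 0 0 -0.4167 1;0 0 0 0 0 -0.4167 1"}}

```text
time: 13.75
eef_pos: [0.6043, 0.1963, 0.3534]
tcp_rot: [-0.14, 0.99, 0.0, 0.006]
contact_force: [0.2, 0.0, 1.1]
opening: 0.845
finger_force: 0.0
```

```bash
python3 - <<'E'
from h import *
for n in('side','scene'):
  p=shot(n,n+'6.png')
  for t in('rest_tray','iron','iron_mat'):print(t,[(np.round(world(p,q['position']),3),round(q['p'],2)) for q in ctrl.look_for(p,t)[:1]])
a=cv2.imread('pics/scene6.png')[155:240,200:290];b=cv2.imread('pics/side6.png')[220:330,270:410]
cv2.imwrite('pics/c6.png',np.hstack([cv2.resize(a,(360,340),interpolation=cv2.INTER_CUBIC),cv2.resize(b,(433,340),interpolation=cv2.INTER_CUBIC)]))
plan([.58,-.235,.40],orient(0))
print(ctrl.get_state()['eef_pos'],ctrl.get_state()['contact_force'],ctrl.get_state()['qpos'])
E
```

```text
rest_tray [(array([0.548, 0.181, 0.081]), 0.76)]
iron [(array([ 0.559, -0.246,  0.058]), 0.8)]
iron_mat [(array([ 0.51 , -0.278,  0.006]), 0.58)]
rest_tray [(array([0.561, 0.181, 0.083]), 0.62)]
iron [(array([ 0.609, -0.219,  0.059]), 0.78)]
iron_mat [(array([ 0.647, -0.211,  0.009]), 0.96)]
rv [-1.000e-01 -1.000e-01  1.061e+02] shift [ 140.5 -407.9  -54.3]
[0.6019624  0.19586283 0.34539646] [-0.73453284 -0.98568099 -0.18298753] [ 1.54494536e-01  1.41980525e-01  1.57921548e+00 -1.74287302e-06
  1.42349700e+00 -1.69662492e+00]
```

View pics/c6.png

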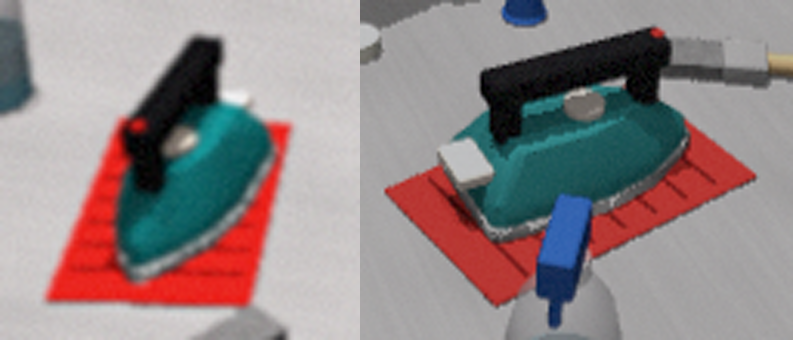

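```bash
python3 - <<'E'
from h import *
np.set_printoptions(precision=4,suppress=True)
sc=shot('scene');sd=shot('side')
S=lambda u,v:(200+u/4-.4,155+v/4-.4);D=lambda u,v:(270+(u-360)/3.093-.35,220+v/3.09-.35)
P=[]
for a,b in (((135,121),(655,33)),((207,42),(487,77))):
    X=tri([(sc,*S(*a)),(sd,*D(*b))]);P.append(X);print(X,pix(sc,X)-S(*a),pix(sd,X)-D(*b))
n,r=P;d=n-r;print(np.linalg.norm(d),np.degrees(np.arctan2(d[1],d[0])))
yaw=np.arctan2(d[1],d[0]);m=(n+r)/2;print('origin',m[:2]+.008*np.array([np.cos(yaw),np.sin(yaw)]))
E
```

```text
[ 0.6431 -0.2301  0.1215] [ 0.1748 -0.1142] [0.2117 0.1392]
[ 0.508  -0.2328  0.1153] [ 0.5356 -0.4235] [0.7425 0.5997]
0.13530529307834044 1.1426355453220354
origin [ 0.5836 -0.2313]
```

```bash
python3 - <<'E'
from h import *
plan([.573,-.2315,.33],orient(91.1))
E
```

```text
rv [ 0.  -0.1 15. ] shift [ 146.3 -402.7   16.5]
```

To row units: -403 mm / 600 = -0.6717, 146 mm / 600 = 0.2433, 15 degrees / 180 = 0.0833.

Emit:
{"api": "send_rows", "payload": {"rows": "0 0 0.0111 0.03 -0.0833 0 1;0 0 0.0222 0.06 -0.1667 0 1;0 0 0.0333 0.0917 -0.25 0 1;0 0 0.0444 0.1217 -0.3333 0 1;0 0 0.0556 0.1517 -0.4167 0 1;0 0 0.0667 0.1833 -0.5 0.0067 1;0 0 0.0778 0.2167 -0.5917 0.0133 1;0 0 0.0833 0.2433 -0.6717 0.0267 1"}}

```text
time: 15.25
eef_pos: [0.5733, -0.2339, 0.3317]
tcp_rot: [-0.009, 1.0, -0.0, 0.0]
contact_force: [-0.1, -0.5, 0.3]
opening: 1.002
finger_force: 0.0
```

Emit:
{"api": "send_rows", "payload": {"rows": "0 0 0 0 0 0 1;0 0 0 0 0 0 1;0 0 0 0 0 0 1"}}

```text
time: 15.62
eef_pos: [0.5739, -0.2304, 0.3319]
tcp_rot: [-0.01, 1.0, -0.0, 0.0]
contact_force: [1.1, -0.2, 0.3]
opening: 0.998
finger_force: 0.0
```

```bash
python3 - <<'E'
from h import *
s=ctrl.get_state();print(s['eef_pos'],s['contact_force'])
p=shot('wrist','w7.png')
for t in('iron','iron_mat'):print(t,[(np.round(world(p,q['position']),3),round(q['p'],2)) for q in ctrl.look_for(p,t)[:1]])
for X in([.643,-.2301,.119],[.508,-.2328,.119],[.573,-.2315,.119]):print(pix(p,X))
E
```

```text
[ 0.5738959  -0.23040918  0.33189905] [ 1.12217733 -0.23875768  0.3030409 ]
iron [(array([ 0.555, -0.233,  0.066]), 0.82)]
iron_mat [(array([ 0.565, -0.264,  0.004]), 0.69)]
[320.4112347 241.4680983]
[320.40641659 105.90601392]
[320.40886499 174.7941121 ]
```

View pics/w7.png

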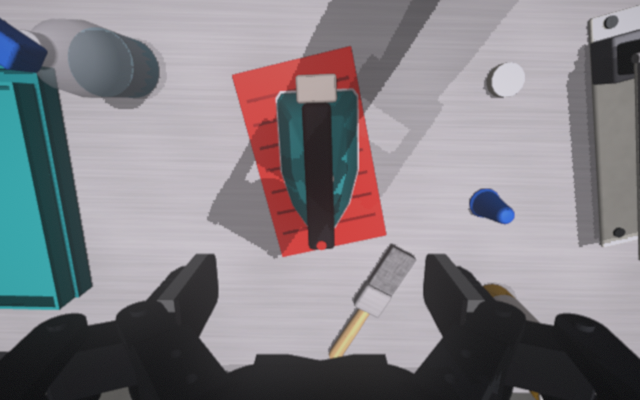

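```bash
python3 - <<'E'
from h import *
np.set_printoptions(precision=4,suppress=True)
p=shot('wrist')
n=atz(p,321,247,.117);r=atz(p,316.5,103,.119);d=n-r
y=np.arctan2(d[1],d[0]);print(n,r,np.linalg.norm(d),np.degrees(y))
g=r+d*(73/150);print('grasp',g);plan([g[0],g[1],.108],orient(90+np.degrees(y)))
E
```

```text
[ 0.65   -0.2295  0.117 ] [ 0.5055 -0.2366  0.119 ] 0.14472635812950452 2.8215188130932565
grasp [ 0.5758 -0.2332  0.118 ]
rv [-0.   0.  -1.7] shift [ -1.8  -2.5 223.8]
```

To row units: 224 mm / 600 = 0.3733, -2.5 mm / 600 = -0.0042, -2 degrees / 180 = -0.0111.

Emit:
{"api": "send_rows", "payload": {"rows": "0 0 -0.0111 -0.0033 -0.0042 0.0667 1;0 0 -0.0111 -0.0033 -0.0042 0.15 1;0 0 -0.0111 -0.0033 -0.0042 0.2333 1;0 0 -0.0111 -0.0033 -0.0042 0.2917 1;0 0 -0.0111 -0.0033 -0.0042 0.3333 1;0 0 -0.0111 -0.0033 -0.0042 0.3583 1;0 0 -0.0111 -0.0033 -0.0042 0.3733 1;0 0 -0.0111 -0.0033 -0.0042 0.3733 1"}}

```text
time: 16.82
eef_pos: [0.5758, -0.2341, 0.1075]
tcp_rot: [-0.027, 1.0, -0.0, 0.0]
contact_force: [-0.0, 0.7, 0.5]
opening: 0.996
finger_force: 0.0
```

Emit:
{"api": "send_rows", "payload": {"rows": "0 0 0 0 0 0 1;0 0 0 0 0 0 0;0 0 0 0 0 0 -0.5;0 0 0 0 0 0 -1;0 0 0 0 0 0 -1;0 0 0 0 0 0 -1;0 0 0 0 0 0 -1;0 0 0 0 0 0 -1", "grip_force": 70}}

```text
time: 17.82
eef_pos: [0.5757, -0.2335, 0.1077]
tcp_rot: [-0.027, 1.0, 0.001, -0.0]
contact_force: [-2.0, 5.0, 5.0]
opening: 0.317
finger_force: 71.5
```

To row units: -170 mm / 600 = -0.2833, -145 mm / 600 = -0.2417.

Emit:
{"api": "send_rows", "payload": {"rows": "0 0 0 0 0 -0.0083 -1;0 0 0 0 0 -0.025 -1;0 0 0 0 0 -0.0667 -1;0 0 0 0 0 -0.125 -1;0 0 0 0 0 -0.1833 -1;0 0 0 0 0 -0.2417 -1;0 0 0 0 0 -0.2833 -1;0 0 0 0 0 -0.2833 -1"}}

```text
time: 18.82
eef_pos: [0.5764, -0.2352, 0.2799]
tcp_rot: [-0.027, 1.0, -0.002, 0.002]
contact_force: [0.4, 0.1, -6.2]
opening: 0.321
finger_force: 70.3
```

```bash
python3 - <<'E'
from h import *
np.set_printoptions(precision=4,suppress=True)
s=ctrl.get_state();print(s['eef_pos'],s['contact_force'],s['wrist_torque'])
p=shot('wrist','w8.png')
# tray fit from w3 + hinge: iron origin -> foot origin
f=np.array([.5533,.1817]);yaw=np.radians(16.35)
# sole spans -98..96 ; centre it: iron centre x=-1mm -> origin +1mm; TCP at iron x=-10
t=f+np.array([np.cos(yaw),np.sin(yaw)])*(.001-.010)
print(t);plan([*t,.278],orient(106.35))
E
```

```text
[ 0.5764 -0.2352  0.2799] [ 0.4109  0.1407 -6.2161] [-0.0211 -0.0574  0.0449]
[0.5447 0.1792]
rv [ -0.1   0.  -13.3] shift [  8.8 414.8  -1. ]
```

View pics/w8.png

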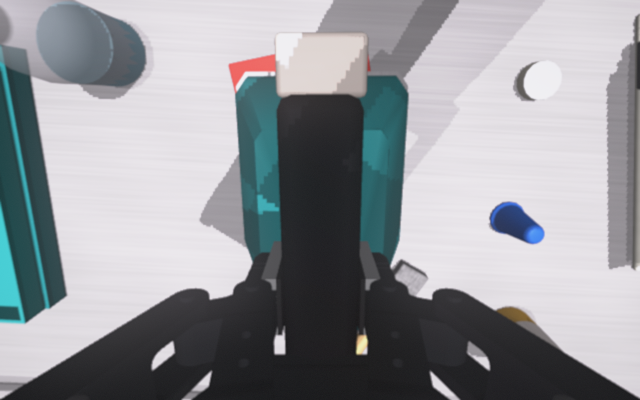

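```bash
python3 - <<'E'
from h import *
np.set_printoptions(precision=4,suppress=True)
s=ctrl.get_state();p=shot('wrist')
X=atz(p,320,96,s['eef_pos'][2]+.0113);print((X-s['eef_pos'])*1000, R.from_quat(s['tcp_rot']).inv().apply(X-s['eef_pos'])*1000)
for n in('side','scene'):
  q=shot(n);print([(np.round(world(q,a['position']),3),round(a['p'],2)) for a in ctrl.look_for(q,'rest_tray')])
E
```

```text
[-69.8052  -4.7232  11.3   ] [ 69.9512  -1.0163 -11.3385]
[(array([0.549, 0.183, 0.08 ]), 0.8)]
[(array([0.565, 0.184, 0.082]), 0.98)]
```

To row units: 370 mm / 600 = 0.6167, 325 mm / 600 = 0.5417, -12 degrees / 180 = -0.0667.

Emit:
{"api": "send_rows", "payload": {"rows": "0 0 -0.0056 0.0017 0.05 -0.0083 -1;0 0 -0.0111 0.0033 0.1083 -0.0167 -1;0 0 -0.0222 0.005 0.1917 -0.0167 -1;0 0 -0.0333 0.0067 0.275 -0.0167 -1;0 0 -0.0444 0.0083 0.3667 -0.0167 -1;0 0 -0.0556 0.01 0.4583 -0.0167 -1;0 0 -0.0611 0.0117 0.5417 -0.0167 -1;0 0 -0.0667 0.0133 0.6167 -0.0167 -1"}}

```text
time: 20.12
eef_pos: [0.5471, 0.1367, 0.2865]
tcp_rot: [-0.132, 0.991, 0.0, -0.001]
contact_force: [0.1, -0.2, -6.2]
opening: 0.321
finger_force: 70.9
```

To row units: 44 mm / 600 = 0.0733, 35 mm / 600 = 0.0583, -1.3 degrees / 180 = -0.0072.

Emit:
{"api": "send_rows", "payload": {"rows": "0 0 -0.0028 -0.0133 0.0333 0 -1;0 0 -0.0056 -0.0133 0.0583 0 -1;0 0 -0.0072 -0.0133 0.0733 0 -1;0 0 -0.0072 -0.0133 0.0733 0 -1;0 0 -0.0072 -0.0133 0.0733 0 -1"}}

```text
time: 20.75
eef_pos: [0.5443, 0.1786, 0.2874]
tcp_rot: [-0.142, 0.99, -0.0, 0.0]
contact_force: [-0.1, -0.3, -7.3]
opening: 0.318
finger_force: 71.1
```

```bash
python3 - <<'E'
from h import *
s=ctrl.get_state();print(s['eef_pos'],s['contact_force'],s['opening'])
plan([.5447,.1792,.205],orient(106.35))
E
```

```text
[0.544265   0.17861124 0.28740723] [-0.12803328 -0.25808028 -7.33061584] 0.31799120303830747
rv [-0. -0. -0.] shift [-0.6  0.5 82.4]
```

To row units: 91 mm / 600 = 0.1517, 85 mm / 600 = 0.1417.

Emit:
{"api": "send_rows", "payload": {"rows": "0 0 0 0 0.0008 0.0333 -1;0 0 0 0 0.0008 0.0667 -1;0 0 0 0 0.0008 0.1 -1;0 0 0 0 0.0008 0.125 -1;0 0 0 0 0.0008 0.1417 -1;0 0 0 0 0.0008 0.1517 -1;0 0 0 0 0.0008 0.1517 -1;0 0 0 0 0.0008 0.1517 -1"}}

```text
time: 21.75
eef_pos: [0.5446, 0.18, 0.1973]
tcp_rot: [-0.142, 0.99, 0.0, 0.001]
contact_force: [-0.1, -0.1, -7.7]
opening: 0.314
finger_force: 71.1
```

```bash
python3 - <<'E'
from h import *
s=ctrl.get_state();print(s['eef_pos'],s['contact_force'],s['wrist_torque'])
p=shot('wrist','w9.png')
# pixels of the tray rim outer/inner corners at hinge end, and predicted sole corners
for a in((4,-66),(4,66),(8,-62),(8,62)):
    print('rim',a,pix(p,R.from_euler('z',.2854).apply([a[0]/1e3,a[1]/1e3,.090])+[.439,.1482,0]))
g=cv2.cvtColor(p['color'],cv2.COLOR_RGB2HSV)
for v in (20,60,100,140,180): print(v,[(u,*p['color'][v,u].tolist()) for u in range(140,520,10)][::1] if 0 else '')
teal=((g[:,:,0]>80)&(g[:,:,0]<95)&(g[:,:,1]>120)).astype(np.uint8)
red=(((g[:,:,0]<6)|(g[:,:,0]>174))&(g[:,:,1]>140)&(g[:,:,2]>80))
for v in range(10,260,25):
    t=np.where(teal[v,150:500])[0]+150;r=np.where(red[v])[0];print(v,(t.min(),t.max()) if len(t) else '',(r.min(),r.max(),len(r)) if len(r) else '')
E
```

```text
[0.54455668 0.18003689 0.19734226] [-0.05854005 -0.13841604 -7.73336276] [ 0.00997653 -0.04350983  0.02960834]
rim (4, -66) [210.99511066  37.72459263]
rim (4, 66) [430.37498529  37.63487976]
rim (8, -62) [218.16764909  44.92371432]
rim (8, 62) [423.19324918  44.84397541]
20 
60 
100 
140 
180 
10  
35  
60  
85 (np.int64(243), np.int64(401)) 
110 (np.int64(242), np.int64(405)) 
135 (np.int64(244), np.int64(404)) 
160 (np.int64(243), np.int64(402)) 
185 (np.int64(246), np.int64(400)) 
210 (np.int64(257), np.int64(399)) 
235 (np.int64(258), np.int64(397))
```

```bash
python3 - <<'E'
import cv2
a=cv2.cvtColor(cv2.imread('pics/w9.png'),cv2.COLOR_BGR2GRAY)
for v in(110,170):
    print(v,'L',[(u,int(a[v,u])) for u in range(190,246,3)]);print('R',[(u,int(a[v,u])) for u in range(400,456,3)])
for u in(235,410): print(u,[(v,int(a[v,u])) for v in range(0,100,4)])
from h import *
p=shot('wrist')
for d in(60,120):
  for y in(-66,-62,62,66): print(d,y,pix(p,R.from_euler('z',.2854).apply([d/1e3,y/1e3,.090])+[.439,.1482,0]).round(1))
E
```

```text
110 L [(190, 152), (193, 150), (196, 149), (199, 149), (202, 151), (205, 151), (208, 151), (211, 151), (214, 149), (217, 146), (220, 155), (223, 124), (226, 79), (229, 203), (232, 223), (235, 203), (238, 76), (241, 78), (244, 81)]
R [(400, 105), (403, 101), (406, 110), (409, 242), (412, 199), (415, 79), (418, 149), (421, 232), (424, 135), (427, 96), (430, 213), (433, 211), (436, 211), (439, 210), (442, 210), (445, 204), (448, 108), (451, 224), (454, 225)]
170 L [(190, 156), (193, 156), (196, 154), (199, 153), (202, 223), (205, 225), (208, 225), (211, 225), (214, 226), (217, 228), (220, 228), (223, 153), (226, 154), (229, 73), (232, 201), (235, 224), (238, 224), (241, 74), (244, 75)]
R [(400, 100), (403, 160), (406, 238), (409, 205), (412, 84), (415, 241), (418, 225), (421, 223), (424, 223), (427, 224), (430, 226), (433, 225), (436, 224), (439, 225), (442, 226), (445, 227), (448, 228), (451, 230), (454, 229)]
235 [(0, 96), (4, 83), (8, 85), (12, 83), (16, 86), (20, 84), (24, 86), (28, 87), (32, 88), (36, 149), (40, 139), (44, 84), (48, 88), (52, 88), (56, 76), (60, 218), (64, 221), (68, 220), (72, 221), (76, 221), (80, 220), (84, 220), (88, 214), (92, 202), (96, 131)]
410 [(0, 117), (4, 111), (8, 116), (12, 110), (16, 110), (20, 108), (24, 105), (28, 102), (32, 102), (36, 188), (40, 237), (44, 74), (48, 144), (52, 168), (56, 214), (60, 240), (64, 240), (68, 240), (72, 240), (76, 240), (80, 240), (84, 240), (88, 240), (92, 240), (96, 242)]
60 -66 [218.4 132.2]
60 -62 [224.6 132.2]
60 62 [416.8 132.2]
60 66 [423.  132.2]
120 -66 [225.3 220.3]
120 -62 [231.1 220.3]
120 62 [410.3 220.3]
120 66 [416.1 220.3]
```

To row units: 11 mm / 600 = 0.0183, 9 mm / 600 = 0.015.

Emit:
{"api": "send_rows", "payload": {"rows": "0 0 0 0 0 0.005 -1;0 0 0 0 0 0.01 -1;0 0 0 0 0 0.015 -1;0 0 0 0 0 0.0183 -1;0 0 0 0 0 0.0183 -1;0 0 0 0 0 0.0183 -1"}}

```text
time: 22.6
eef_pos: [0.5441, 0.1799, 0.1855]
tcp_rot: [-0.142, 0.99, 0.0, 0.0]
contact_force: [0.4, -0.3, -6.3]
opening: 0.317
finger_force: 71.1
```

To row units: 1.5 mm / 600 = 0.0025, 1 mm / 600 = 0.0017.

Emit:
{"api": "send_rows", "payload": {"rows": "0 0 0 0 0 0.0008 -1;0 0 0 0 0 0.0017 -1;0 0 0 0 0 0.0025 -1;0 0 0 0 0 0.0025 -1"}}

```text
time: 23.1
eef_pos: [0.5439, 0.1799, 0.1838]
tcp_rot: [-0.142, 0.99, -0.0, -0.0]
contact_force: [0.2, -0.1, -7.2]
opening: 0.315
finger_force: 71.1
```

To row units: 1.3 mm / 600 = 0.0022, 1 mm / 600 = 0.0017.

Emit:
{"api": "send_rows", "payload": {"rows": "0 0 0 0 0 0.0008 -1;0 0 0 0 0 0.0017 -1;0 0 0 0 0 0.0022 -1;0 0 0 0 0 0.0022 -1"}}

```text
time: 23.6
eef_pos: [0.5442, 0.1799, 0.1829]
tcp_rot: [-0.142, 0.99, -0.0, 0.0]
contact_force: [-0.5, 0.2, -5.5]
opening: 0.317
finger_force: 71.3
```

Emit:
{"api": "send_rows", "payload": {"rows": "0 0 0 0 0 0.0008 -1;0 0 0 0 0 0.0017 -1;0 0 0 0 0 0.0017 -1;0 0 0 0 0 0.0017 -1"}}

```text
time: 24.1
eef_pos: [0.5444, 0.18, 0.1822]
tcp_rot: [-0.142, 0.99, 0.0, 0.001]
contact_force: [-0.4, 2.0, -2.4]
opening: 0.318
finger_force: 71.8
```

Emit:
{"api": "send_rows", "payload": {"rows": "0 0 0 0 0 0.0008 -1;0 0 0 0 0 0.0017 -1;0 0 0 0 0 0.0017 -1;0 0 0 0 0 0.0017 -1"}}

```text
time: 24.6
eef_pos: [0.5445, 0.1801, 0.1814]
tcp_rot: [-0.142, 0.99, 0.0, 0.001]
contact_force: [0.0, 2.7, 2.1]
opening: 0.319
finger_force: 72.3
```

Emit:
{"api": "send_rows", "payload": {"rows": "0 0 0 0 0 0 -1;0 0 0 0 0 0 -1;0 0 0 0 0 0 -0.2;0 0 0 0 0 0 0.2;0 0 0 0 0 0 0.6;0 0 0 0 0 0 1;0 0 0 0 0 0 1;0 0 0 0 0 0 1", "grip_force": 20}}

```text
time: 25.6
eef_pos: [0.544, 0.1799, 0.1806]
tcp_rot: [-0.142, 0.99, -0.0, -0.0]
contact_force: [0.8, 0.1, -0.8]
opening: 0.994
finger_force: 0.0
```

To row units: -200 mm / 600 = -0.3333, -150 mm / 600 = -0.25.

Emit:
{"api": "send_rows", "payload": {"rows": "0 0 0 0 0 -0.0167 1;0 0 0 0 0 -0.05 1;0 0 0 0 0 -0.1 1;0 0 0 0 0 -0.1667 1;0 0 0 0 0 -0.25 1;0 0 0 0 0 -0.3333 1;0 0 0 0 0 -0.3333 1;0 0 0 0 0 -0.3333 1"}}

```text
time: 26.6
eef_pos: [0.5438, 0.1799, 0.3815]
tcp_rot: [-0.142, 0.99, -0.0, 0.001]
contact_force: [-0.5, -0.8, -1.0]
opening: 1.001
finger_force: 0.0
```

```bash
python3 - <<'E'
from h import *
np.set_printoptions(precision=4,suppress=True)
s=ctrl.get_state();print(s['eef_pos'],s['contact_force'],s['opening'],s['time'])
for n in('side','scene','wrist'):
  q=shot(n,n+'9.png')
  for t in('iron','rest_tray','thread_cone','chalk_puck','starch_can','spray_bottle','steel_cup'):print(n,t,[(np.round(world(q,a['position']),3),round(a['p'],2)) for a in ctrl.look_for(q,t)[:1]])
p=q;c=p['color'].astype(int)
g=cv2.cvtColor(p['color'],cv2.COLOR_RGB2HSV)
teal=((g[:,:,0]>80)&(g[:,:,0]<95)&(g[:,:,1]>120))
for v in range(20,260,20):
    t=np.where(teal[v,220:440])[0]+220;print(v,(t.min(),t.max()) if len(t) else '')
for d in(8,60,119,180,230):
  print(d,[pix(p,R.from_euler('z',.2854).apply([d/1e3,y/1e3,.090])+[.439,.1482,0]).round(0) for y in(-62,62)])
E
```

```text
[0.5438 0.1799 0.3815] [-0.4595 -0.7728 -1.0305] 1.0013688660003945 26.6
side iron [(array([0.528, 0.158, 0.13 ]), 0.82)]
side rest_tray [(array([0.558, 0.142, 0.081]), 0.77)]
side thread_cone [(array([ 0.452, -0.491,  0.101]), 0.6)]
side chalk_puck [(array([ 0.464, -0.021,  0.017]), 0.59)]
side starch_can [(array([ 0.763, -0.003,  0.099]), 0.8)]
side spray_bottle [(array([ 0.453, -0.491,  0.1  ]), 0.67)]
side steel_cup [(array([0.508, 0.47 , 0.047]), 0.92)]
scene iron [(array([0.592, 0.178, 0.129]), 0.84)]
scene rest_tray [(array([0.62 , 0.194, 0.081]), 0.84)]
scene thread_cone [(array([0.806, 0.026, 0.113]), 0.67)]
scene chalk_puck [(array([0.589, 0.181, 0.13 ]), 0.75)]
scene starch_can [(array([ 0.49 , -0.449,  0.092]), 0.61)]
scene spray_bottle [(array([ 0.489, -0.452,  0.094]), 0.81)]
scene steel_cup [(array([0.532, 0.492, 0.049]), 0.83)]
wrist iron [(array([0.521, 0.175, 0.137]), 0.96)]
wrist rest_tray [(array([0.569, 0.175, 0.08 ]), 0.66)]
wrist thread_cone [(array([ 0.622, -0.002,  0.035]), 0.9)]
wrist chalk_puck [(array([ 0.476, -0.013,  0.01 ]), 0.72)]
wrist starch_can []
wrist spray_bottle []
wrist steel_cup [(array([0.51 , 0.511, 0.04 ]), 0.68)]
20 
40 
60 
80 
100 (np.int64(287), np.int64(361))
120 (np.int64(290), np.int64(361))
140 (np.int64(291), np.int64(360))
160 (np.int64(291), np.int64(359))
180 (np.int64(295), np.int64(357))
200 (np.int64(303), np.int64(351))
220 (np.int64(337), np.int64(341))
240 
8 [array([265.,  73.]), array([376.,  73.])]
60 [array([267., 121.]), array([374., 120.])]
119 [array([269., 171.]), array([372., 171.])]
180 [array([271., 219.]), array([370., 219.])]
230 [array([272., 256.]), array([369., 256.])]
```

```bash
python3 -c "
from plant import ctrl
print(ctrl.sign_off())"
```

```text
the job is handed in; nothing more can be done
None
```

The job is handed in. The rest snapped open onto its stop and held a press of about 10.5 N, and the iron was released inside the tray rims with the arm clear of everything. I checked the final placing by camera measurements, not by viewing a picture, since my ten views were used up.

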